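# Front brake lever check on the bench

### The arm

A 7-joint arm with a two-finger parallel gripper is mounted at the origin on the work surface. World frame = base frame: x ahead of the robot, y to its left, z up, the work surface at z = 0. Lengths are in m, angles in rad, forces in N, time in s.
With the tool pointing down it reaches from about 0.425 to 1.025 m from the base axis. Payload 9.4 kg.
Tool frame: the origin (TCP) lies midway between the tips of the shut fingers; the grasp point (between the pads) lies 19 mm behind it (robot.grasp_offset is the z of the grasp point in the tool frame, in m); z points along the fingers, y is the line along which they close (so a half turn about z gives the same grasp; the last joint's range is limited). The gripper opens to 93 mm and grips with 3 to 60 N. Pads are 15 mm wide; open, the fingers measure 128 mm over their backs; the gripper's body (75 mm by 188 mm) begins 65 mm behind the grasp point.
Start: joints at [1.114, 0.599, -0.003, 1.599, 0.002, 0.943, -0.08], TCP at [0.269, -0.673, 0.219] pointing down, gripper open.
Joint ranges: [-2.57, 2.57], [-0.35, 1.97], [-1.29, 1.29], [0.11, 2.56], [-1.05, 4.19], [0.11, 1.86], [-2.63, 2.63]. Speed limits (rad/s): [2.22, 2.22, 3.01, 3.01, 3.14, 3.14, 3.14].

### API

Orientations are given as a unit quaternion [x, y, z, w].
In Python, from cell import robot, get_image gives the robot as it stands.
- The arm moves only by the tool play_rows, never from a script. Its argument "increments" is a list of rows, each a list of 3 entries, a list of its own where there are three numbers: the shift along the tool's x, y, z in mm, then the turn, a rotation vector about the tool's x, y, z in degrees, then the finger opening in mm, from 0 to 93. In form: [[[dx, dy, dz], [ax, ay, az], gripper], ...]. A call has 1 to 10 rows; each row is the pose to reach, as a shift and turn from the pose commanded when the call began, along the tool's axes at that moment; what a row does not reach only later rows make up. A row lasts 1/12 s, in which the tool goes at most 41.7 mm and 7.16 degrees, less where a joint would pass 70% of its speed; a pose out of reach is approached as far as the arm can. A call with a gripper value outside its range is refused whole. The fingers move at their own pace and stop on an object; "grip_force" is the grip in N (left out, the last holds). Time passes only in rows, so rows that repeat a pose let the fingers close. It gives the time, the measured TCP pose, the force, the opening and the grip force at its end, in the units of the state.
- robot.get_obs(): the state, without advancing time (a new reading comes with each control period).
- get_image(name): name is "scene" or "top"; returns a dict with "frame" (384x512x3 uint8, red, green, blue), "mtx" (3x3 intrinsics, pixels), "R" (3x3) and "t" (3): a world point X has camera coordinates R X + t. Camera axes: x right, y down, z forward; pixel columns grow to the right and rows downward; lengths in m; the calibration is good to about 2 mm. A picture is of the moment at which its call begins. There is no depth.
- robot.sign_off(): hands the job in; it is judged then, once.
The state is a dict: "t": time; "joints": joint angles; "joint_velocities": joint speeds; "effort": joint torques, N m; "position": TCP position; "eef_rot": TCP orientation; "contact_force": force on the tool from outside, world axes, zero at the start; "moment": the same for the moment, N m; "width": finger opening in m; "grip_force": force on a finger pad.
Only numpy, scipy, OpenCV 4.12 (cv2) and the standard library are available. Lean on these libraries where they do the work, as an engineer would, in place of code of your own. Each camera call takes 0.05 s, during which the arm holds its last target. There are 200 camera calls.

### The job

Two handlebar stubs stand on the bench, one with the front brake lever (the one with the fluid reservoir box on its clamp) and one with a plain clutch lever. With the gripper closed, press the brake lever towards its bar with the outside of the fingers until it comes up firm against its stop, short of the bar, and finish while still holding it there so that the gap can be inspected. Do not pinch or straddle the lever or wrench it with force, and leave the clutch lever and the other things on the bench as they are.

Things in the scene. Friction and masses are not known exactly. Their poses are not given: they have to be found in the camera images.
- brake_lever (a joint): Front brake lever, a bare aluminium blade that swings level about an upright pivot. 0 = at rest (out), grows as it is pressed towards the bar, firm stop at 0.30 rad, where about 22 mm are left between the blade and the rubber grip. A spring returns it: at the press point it takes about 3 N to start and 8 N to reach the stop.
- brake_press (a point): Press point on the brake blade's outer face (away from the bar, on the robot's side), 125 mm from the pivot, 42 mm from the tip, at half height. Moves with the lever. x: square to the blade, towards the bar (the way to press); y: along the blade to the pivot; z up. Blade 12 mm thick, 16 mm high, with a 19 mm ball end; the free half of it has nothing above or below.
- brake_pivot (a point): Upright pivot axis of the brake lever, at the blade's half height, 135 mm above the bench; in the press point's frame it lies at (0.006, 0.125, 0) m. Pressing turns the lever counter-clockwise seen from above. Here the clamp carries the reservoir box, 66 mm long, which rises 44 mm above this point.
- brake_bar (a point): Point on the axis of the brake's bar, mid-length of its black rubber grip (32 mm diameter, axis 135 mm above the bench; ribs 34 mm). y runs along the bar towards the reservoir, x points away from the lever side. Bar 250 mm long, on a post with a flat steel foot bolted to the bench (does not move).
- clutch_lever (a joint): Clutch lever on the other stand, to be left alone: same blade and bar mirrored (it runs the other way from its pivot), no reservoir box, only a thin barrel with a round adjuster wheel. 0 = at rest, up to 0.30 rad pressed in.
- clutch_press (a point): Point on the outer face of the clutch lever at half its height, 125 mm from its pivot and 42 mm from its tip; x axis points to its bar, z up.
- piston_mid (a point): Centre of a loose aluminium engine piston standing on the bench, 72 mm diameter, 55 mm high. Bystander.
- flask_mid (a point): Centre (half-way up) of a loose grey plastic fluid bottle with a black cap, 60 mm diameter, 150 mm high. Bystander.
- spanner_grip (a point): Grip point of a loose steel spanner lying on the bench in front of the stand on the left. Bystander.

How it is judged:
On the way:
1. the fingers press the brake lever in to its stop (value of joint brake_lever above 0.28 rad and contact force between the fingers and brake_lever above 3 N), for 0.3 s.
At the end, for the whole second after the job is handed in: The brake lever is against its stop (joint above 0.28 of 0.30 rad) and still, held there by the fingers with 3 to 45 N; the clutch lever is at rest (under 0.04 rad); piston, bottle and spanner are within 20 mm of where they stood (all of step 1 and contact force between the fingers and brake_lever below 45 N and velocity of joint brake_lever below 0.1 rad/s and value of joint clutch_lever below 0.04 rad and distance of each of piston_mid, flask_mid, spanner_grip from where it was at the start of the episode below 0.02 m); the arm keeps its last pose, push and grip.
It fails at once if the brake lever is pinched or straddled: the point between the finger pads lies at or past the blade's outer face while the fingers touch it (contact force between the fingers and brake_lever above 0.5 N and x of the grasp point in the frame of brake_press above 0 m).
It fails at once if the brake lever is wrenched with more than 60 N (contact force between the fingers and brake_lever above 60 N).
It fails at once if the clutch lever is pressed (value of joint clutch_lever above 0.06 rad).
It fails at once if a bystander is moved, lifted or knocked over (distance of any of piston_mid, flask_mid, spanner_grip from where it was at the start of the episode above 0.03 m).
It also fails if it takes over 32 s, if anything falls off the work surface, if the arm or the gripper's body presses on something with over 40 N, if the wrist force passes 120 N, or if a joint passes its speed limit or range.

## Working session

There is one attempt and no reset: what is moved stays moved. The work goes in short steps, Python scripts to look and compute and a tool call to move; the robot and the scene stay as the last step left them, time stands still between calls to the robot, and variables do not carry over. Pictures are saved under pics/ and viewed, at most 10 in all, crops included, and the job is handed in when it is done.

Besides the shell and the picture viewer there is one more tool, called after "Request:" as a command line: name --argument value ..., lists and objects as JSON in quotes. play_rows: Moves the arm, as the interface text tells. Its arguments: {"type":"object","properties":{"increments":{"type":"array","items":{"type":"array"}},"grip_force":{"type":"number"}},"required":["increments"]}

```bash
mkdir -p pics; ls; python3 - <<'E'
from cell import robot,get_image
import cv2,numpy as np,pickle
for n in("scene","top"):
    d=get_image(n);cv2.imwrite(f"pics/{n}0.png",d["frame"][:,:,::-1]);pickle.dump(d,open(f"{n}0.pkl","wb"))
    print(n,d["mtx"],d["R"],d["t"],-d["R"].T@d["t"])
print(robot.get_obs())
E
```

```text
pics
scene [[360.1176894    0.         258.26545455]
 [  0.         360.1176894  187.79160697]
 [  0.           0.           1.        ]] [[-0.28485791  0.95851974  0.0097914 ]
 [ 0.73729253  0.2256173  -0.63678612]
 [-0.61258118 -0.17417444 -0.77097832]] [ 0.16927764 -0.33718209  1.21810868] [1.04301236 0.12598155 0.72276504]
top [[466.38480137   0.         267.06689896]
 [  0.         466.38480137 189.80201699]
 [  0.           0.           1.        ]] [[-0.00112821 -0.99949239 -0.03183856]
 [-0.99365593  0.00470097 -0.11236453]
 [ 0.11245717  0.0315098  -0.99315684]] [0.01228551 0.56197696 1.05365494] [ 0.43993455 -0.02356302  1.10998205]
{'t': 0.1, 'joints': array([ 1.11433694,  0.60003865, -0.00253868,  1.6000783 ,  0.00176105,
        0.9429313 , -0.07981903]), 'joint_velocities': array([-0.00054749, -0.00129786, -0.00196463, -0.00241073, -0.00066173,
        0.00079933,  0.00110042]), 'effort': array([ 6.07917347e-03, -7.66555667e+01,  1.50245335e+00, -2.52934903e+01,
       -5.23521693e-02,  1.36848007e-02,  6.39418681e-05]), 'position': array([ 0.26857424, -0.67291644,  0.21784093]), 'eef_rot': array([ 9.82025488e-01,  1.88746954e-01, -1.88876628e-04, -7.01715245e-04]), 'contact_force': array([-0.55897361, -0.12363741, -0.03872411]), 'moment': array([-0.00650687,  0.02342946, -0.00267286]), 'grip_force': 0.0, 'width': 0.09285570875041078}
```

View pics/scene0.png

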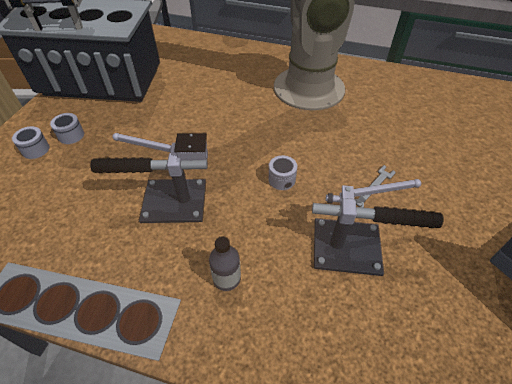

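View pics/top0.png

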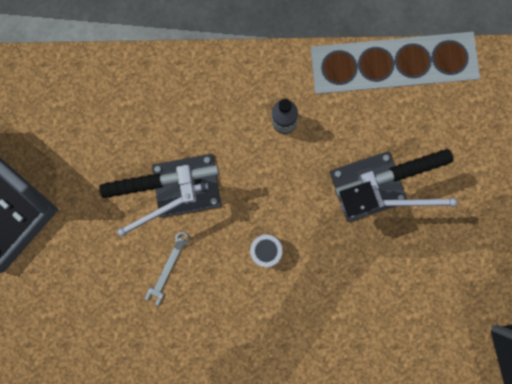

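The brake stand, with the black reservoir box, is at top-view (370,190) and scene (175,165). Its blade runs to the ball end at top (453,202) and scene (117,137). The clutch is the other stand. I'll enlarge both views to measure.

```bash
python3 - <<'E'
import cv2,numpy as np,pickle
a=pickle.load(open("top0.pkl","rb"))["frame"][140:230,330:470,::-1];b=pickle.load(open("scene0.pkl","rb"))["frame"][120:210,85:225,::-1]
cv2.imwrite("pics/c0.png",np.hstack([cv2.resize(x,None,fx=400/140,fy=400/140,interpolation=cv2.INTER_CUBIC) for x in(a,b)]))
E
```

```text
(no output)
```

View pics/c0.png

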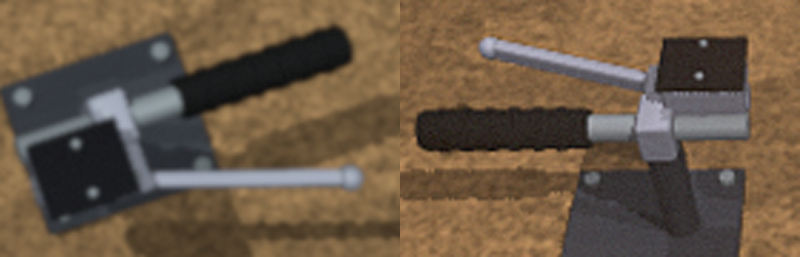

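The crop shows the ball at about top (452.5,202) and scene (115.8,136.5). The blade and grip are clear of everything else.

```bash
cat > h.py <<'E'
import cv2,numpy as np,pickle
T=pickle.load(open("top0.pkl","rb"));S=pickle.load(open("scene0.pkl","rb"))
def ray(c,p): return -c["R"].T@c["t"], c["R"].T@np.linalg.solve(c["mtx"],[p[0],p[1],1])
def onz(c,p,z):
    o,d=ray(c,p); return o+d*(z-o[2])/d[2]
def proj(c,X):
    q=c["mtx"]@(c["R"]@X+c["t"]); return q[:2]/q[2]
def tri(p,q):
    P=[c["mtx"]@np.c_[c["R"],c["t"]] for c in(T,S)]
    X=cv2.triangulatePoints(P[0],P[1],np.array(p,float),np.array(q,float)).ravel();X=X[:3]/X[3]
    return X,[np.linalg.norm(proj(c,X)-u) for c,u in((T,p),(S,q))]
def blob(c,x0,x1,y0,y1,bar=False):
    f=c["frame"].astype(int);m=np.zeros(f.shape[:2],np.uint8)
    g=(f.max(2)<70) if bar else (f[:,:,2]>f[:,:,0]-5)&(f[:,:,2]>115)
    m[y0:y1,x0:x1]=g[y0:y1,x0:x1]
    n,l,s,ce=cv2.connectedComponentsWithStats(m);k=1+s[1:,4].argmax();ys,xs=np.where(l==k)
    return np.c_[xs,ys].astype(np.float32),s[k]
E
python3 - <<'E'
from h import *
for nm,bx,by in(("blade",(T,386,470,190,215),(S,90,165,125,165)),("grip",(T,398,465,140,182,True),(S,88,155,150,178,True))):
    r=[]
    for k in(bx,by):
        p,s=blob(*k);v=cv2.fitLine(p,cv2.DIST_L2,0,.01,.01).ravel();d=v[:2];u=(p-v[2:])@d
        print(nm,s,v); 
        tip=[v[2:]+d*u.min(),v[2:]+d*u.max()]; r.append(tip)
        print("  ends",tip, "on z", [onz(k[0],t,.135).round(4) for t in tip])
    tp=max(r[0],key=lambda t:t[0]); ts=min(r[1],key=lambda t:t[0]); print(nm,"far end",tri(tp,ts))
print("ball",tri((452.5,202),(115.8,136.5)))
print("box corners",[onz(T,(330+x/2.857,140+y/2.857),.179).round(3) for x,y in((28,152),(117,118),(140,205),(50,232))])
E
```

```text
blade [386 198  71   8 401] [ 9.9995124e-01 -9.8754298e-03  4.2174814e+02  2.0179800e+02]
  ends [array([385.98175, 202.15123], dtype=float32), array([456.00455, 201.45969], dtype=float32)] on z [array([ 0.5233, -0.2403,  0.135 ]), array([ 0.5242, -0.3843,  0.135 ])]
blade [113 133  52  15 222] [  0.97880936   0.20477365 137.95946    139.84235   ]
  ends [array([113.076035, 134.63657 ], dtype=float32), array([164.3427 , 145.36191], dtype=float32)] on z [array([ 0.5194, -0.3867,  0.135 ]), array([ 0.517 , -0.2533,  0.135 ])]
blade far end (array([ 0.52374426, -0.38250397,  0.13982348]), [np.float64(0.009002465138927003), np.float64(0.012770534500620356)])
grip [398 149  55  33 833] [ 9.4452268e-01 -3.2844627e-01  4.2422690e+02  1.6370949e+02]
  ends [array([395.46533, 173.71097], dtype=float32), array([451.7058 , 154.15402], dtype=float32)] on z [array([ 0.583 , -0.2617,  0.135 ]), array([ 0.6237, -0.38  ,  0.135 ])]
grip [ 91 157  62  16 856] [ 9.9996698e-01 -8.1279548e-03  1.2065304e+02  1.6495561e+02]
  ends [array([ 90.96096, 165.19696], dtype=float32), array([151.96506, 164.7011 ], dtype=float32)] on z [array([ 0.6223, -0.3803,  0.135 ]), array([ 0.5813, -0.2521,  0.135 ])]
grip far end (array([ 0.62336757, -0.37934647,  0.13642639]), [np.float64(0.06897269618503339), np.float64(0.10590655521568688)])
ball (array([ 0.52311012, -0.37719442,  0.13475557]), [np.float64(0.01424360501340955), np.float64(0.02025371505579027)])
box corners [array([ 0.538, -0.139,  0.179]), array([ 0.561, -0.202,  0.179]), array([ 0.5  , -0.216,  0.179]), array([ 0.482, -0.154,  0.179])]
```

```bash
python3 - <<'E'
from h import *
from scipy.spatial.transform import Rotation as Ro
print(proj(S,np.array([.269,-.673,.219])),proj(T,np.array([.269,-.673,.219])))
for z in(0,.2):print(z,[onz(S,p,z).round(3) for p in((125,97),(30,90),(158,45),(140,32),(5,38))],onz(T,(495,330),z).round(3))
M=Ro.from_quat([9.82025488e-01,1.88746954e-01,-1.88876628e-04,-7.01715245e-04])
p=np.array([.26857,-.67292,.21784])
print(M.as_matrix().round(3))
for g in([.43,-.335,.26],[.43,-.33,.122]):print(M.inv().apply(np.array(g)-p)*1000)
E
```

```text
[60.43300637 33.15087152] [641.00739963 337.08537315]
0 [array([ 0.227, -0.563,  0.   ]), array([ 0.287, -0.882,  0.   ]), array([-0.102, -0.61 ,  0.   ]), array([-0.171, -0.724,  0.   ]), array([ 0.03 , -1.201,  0.   ])] [ 0.241 -0.509  0.   ]
0.2 [array([ 0.453, -0.373,  0.2  ]), array([ 0.496, -0.603,  0.2  ]), array([ 0.215, -0.406,  0.2  ]), array([ 0.165, -0.489,  0.2  ]), array([ 0.31 , -0.834,  0.2  ])] [ 0.277 -0.421  0.2  ]
[[ 0.929  0.371 -0.001]
 [ 0.371 -0.929  0.001]
 [-0.    -0.001 -1.   ]]
[ 275.1934488  -254.06024658  -41.82097255]
[ 277.061631   -258.50395594   96.18541623]
```

Request:
play_rows --increments '[[[0,0,-30],[0,0,0],93],[[0,0,-60],[0,0,0],93],[[30,-28,-60],[0,0,1],60],[[60,-56,-60],[0,0,2],30],[[90,-83,-60],[0,0,3],0],[[120,-111,-60],[0,0,4.3],0],[[150,-139,-60],[0,0,4.3],0],[[180,-167,-60],[0,0,4.3],0],[[210,-195,-60],[0,0,4.3],0],[[240,-222,-60],[0,0,4.3],0]]' --grip_force 30

```text
t: 0.93
position: [0.4096, -0.3761, 0.2785]
eef_rot: [0.988, 0.152, -0.0, -0.0]
contact_force: [1.1, -1.2, 0.2]
width: 0.0439
grip_force: 0.0
```

Request:
play_rows --increments '[[[17,-20,0],[0,0,0],0],[[34,-39,0],[0,0,0],0],[[34,-39,30],[0,0,0],0],[[34,-39,60],[0,0,0],0],[[34,-39,90],[0,0,0],0],[[34,-39,120],[0,0,0],0],[[34,-39,145],[0,0,0],0],[[34,-39,156],[0,0,0],0],[[34,-39,156],[0,0,0],0],[[34,-39,156],[0,0,0],0]]'

```text
t: 1.77
position: [0.4298, -0.3306, 0.1222]
eef_rot: [0.988, 0.152, -0.001, -0.001]
contact_force: [0.6, 0.5, 0.5]
width: 0.0006
grip_force: 0.0
```

```bash
python3 - <<'E'
from cell import robot,get_image
import cv2,numpy as np
a=[get_image(n)["frame"][:,:,::-1] for n in("top","scene")]
a=[a[0][140:290,320:510],a[1][100:250,60:250]]
cv2.imwrite("pics/c1.png",np.hstack([cv2.resize(x,None,fx=2.1,fy=2.1,interpolation=cv2.INTER_CUBIC) for x in a]))
o=robot.get_obs();print(o["position"],o["eef_rot"],o["contact_force"],o["width"])
E
```

```text
[ 0.43050849 -0.33111278  0.12343992] [9.88420217e-01 1.51740487e-01 3.87524846e-04 3.87473425e-04] [-0.52608926 -0.03947904  0.99401876] 0.00035990219230400567
```

View pics/c1.png

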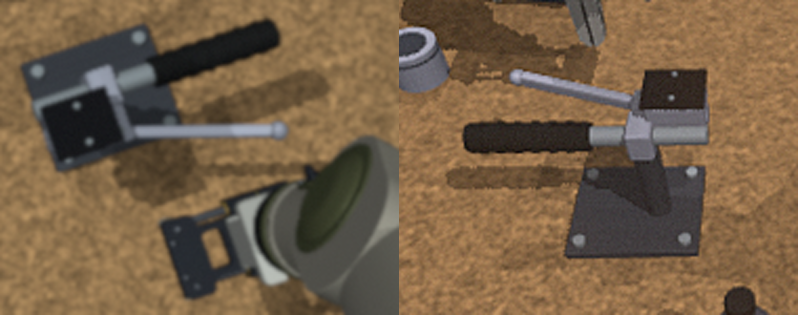

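Fingers are shut and standing in the free space before the blade, with nothing touched. Now I'll approach along world +x.

Request:
play_rows --increments '[[[14,4.5,0],[0,0,0],0],[[29,9,0],[0,0,0],0],[[43,13.5,0],[0,0,0],0],[[57,18,0],[0,0,0],0],[[57,18,0],[0,0,0],0]]'

```text
t: 2.28
position: [0.4936, -0.3308, 0.1242]
eef_rot: [0.988, 0.153, 0.002, 0.001]
contact_force: [0.3, -0.6, 0.4]
width: 0.0005
grip_force: 0.0
```

Request:
play_rows --increments '[[[5,1.5,0],[0,0,0],0],[[10,3,0],[0,0,0],0],[[15,4.5,0],[0,0,0],0],[[20,6,0],[0,0,0],0],[[24,7.5,0],[0,0,0],0],[[29,9,0],[0,0,0],0],[[29,9,0],[0,0,0],0],[[29,9,0],[0,0,0],0]]'

```text
t: 2.95
position: [0.5198, -0.3308, 0.1225]
eef_rot: [0.988, 0.152, -0.0, -0.0]
contact_force: [-4.2, -0.6, 3.5]
width: -0.0001
grip_force: 2.2
```

In contact at about 4 N. Continuing, more slowly near the stop.

Request:
play_rows --increments '[[[4,1,0],[0,0,0],0],[[8,2.5,0],[0,0,0],0],[[12,4,0],[0,0,0],0],[[16,5,0],[0,0,0],0],[[19,6,0],[0,0,0],0],[[19,6,0],[0,0,0],0],[[19,6,0],[0,0,0],0]]'

```text
t: 3.53
position: [0.5382, -0.3298, 0.1219]
eef_rot: [0.988, 0.152, -0.002, -0.001]
contact_force: [-8.3, 3.1, 3.3]
width: 0.0005
grip_force: 3.4
```

Request:
play_rows --increments '[[[1,0.3,0],[0,0,0],0],[[2,0.6,0],[0,0,0],0],[[2,0.6,0],[0,0,0],0],[[2,0.6,0],[0,0,0],0]]'

```text
t: 3.87
position: [0.5399, -0.3297, 0.1218]
eef_rot: [0.988, 0.152, -0.002, -0.001]
contact_force: [-7.9, 2.1, 3.3]
width: 0.0002
grip_force: 3.5
```

Request:
play_rows --increments '[[[1,0,0],[0,0,0],0],[[2,0,0],[0,0,0],0],[[2,0,0],[0,0,0],0],[[2,0,0],[0,0,0],0]]'

```text
t: 4.2
position: [0.5416, -0.3292, 0.1219]
eef_rot: [0.988, 0.152, -0.002, -0.001]
contact_force: [-8.7, 2.6, 3.7]
width: 0.0006
grip_force: 3.7
```

Request:
play_rows --increments '[[[1,0,0],[0,0,0],0],[[2,0,0],[0,0,0],0],[[2,0,0],[0,0,0],0],[[2,0,0],[0,0,0],0]]'

```text
t: 4.53
position: [0.5432, -0.3288, 0.1218]
eef_rot: [0.988, 0.152, -0.002, -0.001]
contact_force: [-9.3, 1.3, 3.7]
width: 0.0005
grip_force: 4.2
```

Request:
play_rows --increments '[[[1,0,0],[0,0,0],0],[[2,0,0],[0,0,0],0],[[2,0,0],[0,0,0],0],[[2,0,0],[0,0,0],0]]'

```text
t: 4.87
position: [0.5435, -0.3287, 0.1218]
eef_rot: [0.988, 0.151, -0.004, -0.001]
contact_force: [-13.8, 0.3, 6.6]
width: 0.0004
grip_force: 6.3
```

Request:
play_rows --increments '[[[1,0,0],[0,0,0],0],[[1,0,0],[0,0,0],0],[[1,0,0],[0,0,0],0]]'

```text
t: 5.12
position: [0.5436, -0.3287, 0.1218]
eef_rot: [0.989, 0.151, -0.004, -0.002]
contact_force: [-16.3, -0.2, 8.0]
width: 0.0005
grip_force: 7.5
```

The stop has been reached: position holds while the force rises to about 18 N. I'll check by picture.

```bash
python3 - <<'E'
from cell import robot,get_image
import cv2,numpy as np,h
A=[get_image(n) for n in("top","scene")]
a=[A[0]["frame"][100:290,300:490,::-1],A[1]["frame"][90:280,60:250,::-1]]
cv2.imwrite("pics/c2.png",np.hstack([cv2.resize(x,None,fx=2.1,fy=2.1,interpolation=cv2.INTER_CUBIC) for x in a]))
for i in range(3):
    o=robot.get_obs();print(o["t"],o["position"],o["contact_force"],o["joint_velocities"].round(3))
E
```

```text
5.2167 [ 0.54364835 -0.32868408  0.12182744] [-15.84003336   0.02172032   7.5638338 ] [-0.001 -0.001  0.001 -0.001 -0.001  0.    -0.001]
5.2167 [ 0.54364835 -0.32868408  0.12182744] [-15.84003336   0.02172032   7.5638338 ] [-0.001 -0.001  0.001 -0.001 -0.001  0.    -0.001]
5.2167 [ 0.54364835 -0.32868408  0.12182744] [-15.84003336   0.02172032   7.5638338 ] [-0.001 -0.001  0.001 -0.001 -0.001  0.    -0.001]
```

View pics/c2.png

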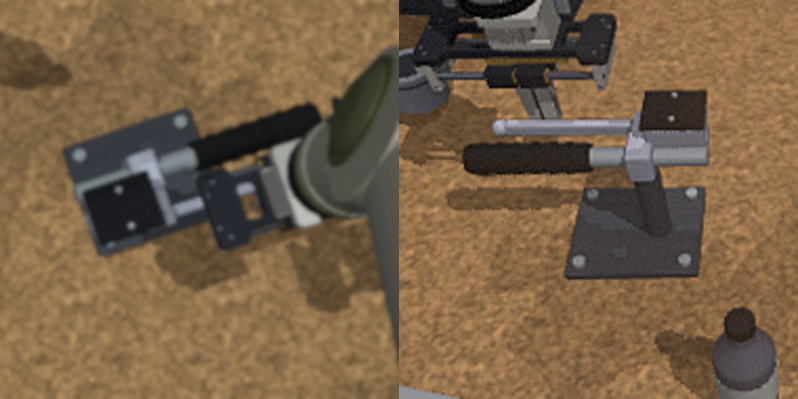

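The scene view shows the blade now parallel to the grip, with a gap left. The ball is at scene (107.6,151), and the fingers are in front of the blade. I'll check the angle numerically and then hand in.

```bash
python3 - <<'E'
from h import *
from cell import robot
P=np.array([.523,-.217]);b=[onz(S,p,.135)[:2] for p in((115.8,136.5),(107.6,151))]
an=[np.arctan2(q[0]-P[0],P[1]-q[1]) for q in b];print(b,an[1]-an[0])
if an[1]-an[0]>.27: print(robot.sign_off())
E
```

```text
[array([ 0.52333415, -0.37703462]), array([ 0.57220856, -0.36925946])] 0.31050493245077637
the job is handed in; nothing more can be done
None
```

I pressed the brake lever to its firm stop with the closed fingers and handed the job in with it held there at about 17 N. The camera puts its swing at 0.31 rad, against a stop at 0.30. I made no contact with the clutch lever or the bystanders, but did not measure them again at the end.

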